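# Clear the mixing scale, slide the tin on and tare

## Task

The scale has just been checked: take the brass check weight off the pan and stand it upright on its round rubber rest. Then slide the blue-banded tin off its ledge on to the middle of the weighing pan, keeping it upright and never lifting it, let go of it and press the green tare button fully down. Leave the red-banded tin, the jar, the cup and the can where they are.

Things in the scene. Friction and masses are not known exactly. Their poses are not given: they have to be found in the camera images.
- scale: Fixed scale. Origin on the bench (z = 0) right under the pan's centre; y axis along the two ledges, -x roughly towards the robot (yaw within 0.15 rad). Round steel pan, diameter 100, no rim, top 55 above the bench. In front a low grey console with display and green button: x from -185 to -95, y from -75 to 75, 35 high.
- ledge_left: Fixed aluminium ledge at the pan's +y side, flat, no rim, top 55 above the bench, level with the pan; 150 (x) by 175 (y). Origin on the bench under its middle, 149.5 from the pan's centre along the scale's y: a 12 mm gap lies between pan and ledge.
- ledge_right: The same ledge at the pan's -y side.
- pan_mid (a point): Centre of the round weighing pan, on its top surface, 55 mm above the bench; axes as the scale's.
- tin_blue: Closed paint tin with a BLUE band and lid ring, round, diameter 90, 76 high, 0.6 to 0.9 kg: too wide to grasp. Starts upright on the left or right ledge (at random), 115 to 160 from the pan's centre along the scale's y, within 20 of the centre line. Origin at the centre of its underside, z up. Slides at a push of a few newtons, stops when the push stops.
- tin_red: The same tin with a RED band and lid ring, on the other ledge; must stay. Origin at the centre of its underside.
- weight: Brass check weight, standing on the pan at the start, within 8 of its centre: a cylinder of diameter 40 up to 36 high, then a waist, then a round grip knob of diameter 24 from 48 to 66 high; 68 high in all, 0.45 kg. Origin at the centre of its underside, z up.
- rest: Flat black rubber disc with an orange ring, diameter 80, 3 thick, fixed on the bench in front of the left or the right ledge: the weight's place. Origin at the centre of its underside on the bench.
- tare_top (a point): Centre of the top of the green tare button (diameter 24) on the console; pressed straight down.
- tare (a joint): Travel of the tare button: 0 up, 0.005 m fully down (4 N); springs back when released.
- jar: White jar with yellow label and black lid, diameter 56, 85 high, on the bench in front of the ledge on the side without the rest; must stay. Origin at the centre of its underside.
- cup: Black open mixing cup, diameter 84, 100 high, to the right of the station; must stay. Origin at the centre of its underside.
- can: Can with green label, diameter 66, 120 high, to the left of the station; must stay. Origin at the centre of its underside.
Mind the look-alikes: they are no part of the job. Leave any orange look-alike of the tin_blue alone. There is more than one size of the rest; the one meant has the size given above.

How it is judged:
By the outcome, as a careful person would: the job done as asked, in the order asked, and still so for the second after the job is handed in, with the robot touching nothing.
It also fails if it takes over 72 s, if anything falls off the work surface, if the arm or the gripper's body presses on something with over 40 N, if the wrist force passes 120 N, or if a joint passes its speed limit or range.

## Robot

A 6-joint arm with a two-finger parallel gripper is mounted at the origin on the work surface. World frame = base frame: x ahead of the robot, y to its left, z up, the work surface at z = 0. Lengths are in m, angles in rad, forces in N, time in s.
With the tool pointing down it reaches from about 0.4 to 0.925 m from the base axis. Payload 12.5 kg.
Tool frame: the origin (TCP) lies at the very end of the fingers, on their centre line; the grasp point (between the pads) lies 19 mm behind it; z points along the fingers, y is the line along which they close (so a half turn about z gives the same grasp; the last joint's range is limited). The gripper opens to 95 mm and grips with 3 to 60 N. Pads are 20 mm wide; open, the fingers measure 119 mm over their backs; the gripper's body (75 mm by 180 mm) begins 59 mm behind the grasp point.
Start: joints at [-1.444, 0.491, 1.559, -0, 1.092, -0.106], TCP at [0.144, -0.608, 0.215] pointing down, gripper open.
Joint ranges: [-3.1, 3.1], [-0.84, 2.19], [0.05, 2.79], [-1.13, 4.28], [0.06, 2.93], [-2.69, 2.69]. Speed limits (rad/s): [2.22, 2.22, 2.79, 3.14, 3.14, 3.14].

## Interface

Orientations are given as a unit quaternion [x, y, z, w].
In Python, from station import ctrl, eyes, job gives the robot as it stands.
- The arm moves only by the shell command python3 -m inch 'ROWS' [FORCE]. ROWS is text: rows parted by semicolons, each of 5 numbers parted by spaces: the shift along the tool's x, y, z in mm, then the turn about the tool's z in degrees, then the opening in per cent of the stroke, from 0 (shut) to 100 (fully open). A call has 1 to 20 rows; each row shifts and turns the commanded pose from where the row before left it, along the tool's axes as they then stand; what a row does not reach is not made up. A row lasts 1/8 s, in which the tool goes at most 62.5 mm and 10.7 degrees, less where a joint would pass 70% of its speed; a pose out of reach is approached as far as the arm can. A call is refused whole if a number of a shift passes 62.5 or a number of a turn 10.7, either way. A call with a gripper value outside its range is refused whole. The fingers move at their own pace and stop on an object; FORCE is the grip in N (left out, the last holds). Time passes only in rows, so rows that do not move let the fingers close. It gives the time, the measured TCP pose, the force, the opening and the grip force at its end, in the units of the state.
- ctrl.read_state(): the state, without advancing time (a new reading comes with each control period).
- eyes.grab_frame(name): name is "scene" or "top"; returns the picture (480x640x3 uint8, blue, green, red); there is no depth.
- eyes.get_calibration(name): a dict with "vfov" (degrees; the focal length in pixels is half the picture's height over the tangent of half this angle, whatever the lens; pixels are square), "cx", "cy" (the principal point, pixels), "dist" ([k1, k2, p1, p2, k3] as OpenCV has them; the pictures are not rectified), "rvec" (rotation vector, rad) and "tvec" (3), from world to camera coordinates, as OpenCV has them. Camera axes: x right, y down, z forward; pixel columns grow to the right and rows downward; lengths in m; the calibration is good to about 2 mm. A picture is of the moment at which its call begins. get_calibration takes no time and is no camera call.
- job.sign_off(): hands the job in; it is judged then, once.
Trained networks look in the newest picture that a camera, given by its name, has taken for a name from the list of things; names that differ only in an ending like _2 or _b are one class to them, and where a whole thing is asked for, a point or a joint stands for the part that bears it (a point fixed in the world has none). Each returns a list of dicts, best first, with "p" (0 to 1); they miss things now and then, are a little off and sometimes report something else, mostly with a low value. They report only what shows in the picture. A call takes as long as a camera call. They do not tell look-alikes from the thing itself.
- eyes.trace(camera, label): "mask" (480x640 bool, what is visible of it).
- eyes.pinpoint(camera, label): "location" ([x, y, z] in m, in world coordinates, good to about 4 mm: a listed point, or the origin of a listed thing).
The state is a dict: "time_s": time; "qpos": joint angles; "joint_vel": joint speeds; "joint_torque": joint torques, N m; "tcp_pos": TCP position; "eef_rot": TCP orientation; "force": force on the tool from outside, world axes, zero at the start; "ft_torque": the same for the moment, N m; "finger_gap": opening from 0.0 (shut) to 1.0 (fully open); "gripper_force": force on a finger pad.
Only numpy, scipy, OpenCV 4.12 (cv2) and the standard library are available. Lean on these libraries where they do the work, as an engineer would, in place of code of your own. Each camera call takes 0.05 s, during which the arm holds its last target. There are 200 camera calls.

## Working session

There is one attempt and no reset: what is moved stays moved. The work goes in short steps, Python scripts to look and compute and a shell command to move; the robot and the scene stay as the last step left them, time stands still between calls to the robot, and variables do not carry over. Pictures are saved under pics/ and viewed, at most 10 in all, crops included, and the job is handed in when it is done.

```bash
mkdir -p pics; python3 - <<'E'
from station import ctrl, eyes, job
import cv2
for c in ("scene","top"):
    cv2.imwrite(f"pics/{c}0.png",eyes.grab_frame(c)); print(c,eyes.get_calibration(c))
    for n in ["scale","ledge_left","ledge_right","pan_mid","tin_blue","tin_red","weight","rest","tare_top","jar","cup","can"]:
        print(n,[(round(d["p"],2),[round(float(v),3) for v in d["location"]]) for d in eyes.pinpoint(c,n)][:3])
s=ctrl.read_state(); print(s)
E
```

```text
scene {'vfov': 42.69673211790835, 'cx': 317.22445997474364, 'cy': 232.63188291842928, 'dist': array([-0.045495,  0.      ,  0.      ,  0.      ,  0.      ]), 'rvec': array([ 1.02338333,  2.68722375, -0.72874525]), 'tvec': array([ 0.39786717, -0.28363206,  1.64039499])}
scale [(0.88, [0.589, -0.003, 0.001])]
ledge_left [(0.61, [0.582, 0.144, -0.007])]
ledge_right [(0.58, [0.593, -0.151, -0.002])]
pan_mid [(0.77, [0.592, -0.006, 0.055])]
tin_blue [(0.81, [0.75, -0.254, 0.001]), (0.8, [0.751, -0.072, 0.0]), (0.77, [0.6, -0.132, 0.052])]
tin_red [(0.73, [0.593, 0.124, 0.056]), (0.43, [0.45, -0.047, 0.054])]
weight [(0.9, [0.59, -0.003, 0.053])]
rest [(0.74, [0.342, -0.158, -0.003]), (0.64, [0.362, -0.288, -0.001])]
tare_top [(0.56, [0.448, -0.049, 0.054])]
jar [(0.88, [0.378, 0.245, -0.002])]
cup [(0.71, [0.587, -0.414, -0.003])]
can [(0.92, [0.561, 0.445, -0.001])]
top {'vfov': 54.12852500058509, 'cx': 316.9851363233679, 'cy': 237.85235062516006, 'dist': array([-0.06812733,  0.        ,  0.        ,  0.        ,  0.        ]), 'rvec': array([ 2.19872869, -2.14743963,  0.06284351]), 'tve
[... 778 characters left out ...]
ay([-1.44359058e+00,  4.90905328e-01,  1.55893932e+00, -5.05160480e-05,
        1.09172372e+00, -1.05586377e-01]), 'joint_vel': array([-6.03969254e-04,  8.96879869e-04, -2.54947594e-04,  2.65929875e-05,
        1.31106161e-03,  5.64994295e-04]), 'joint_torque': array([-3.47923698e-03, -6.12471771e+01, -2.58427906e+01,  6.92075305e-02,
        4.45308443e-02,  1.36202889e-07]), 'tcp_pos': array([ 0.14420175, -0.60812722,  0.21464407]), 'eef_rot': array([ 9.93232270e-01,  1.16144983e-01, -2.22821394e-05,  1.23826541e-05]), 'force': array([-0.87439552, -0.31229241,  0.00805322]), 'ft_torque': array([-0.0020138 , -0.0283852 , -0.01413992]), 'gripper_force': 0.0, 'finger_gap': 0.9966863885377786}
```

View pics/top0.png

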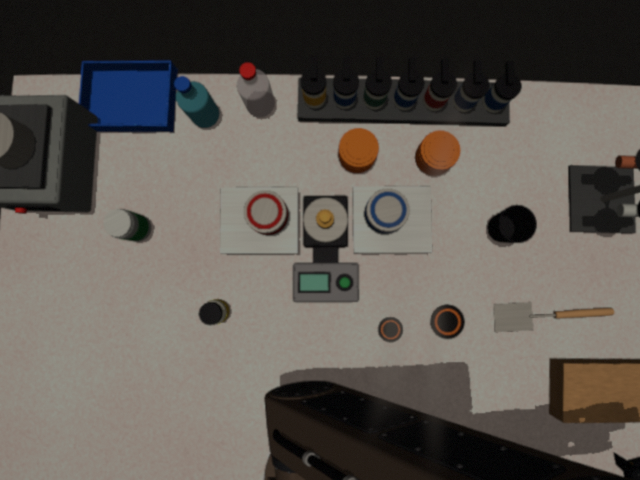

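View pics/scene0.png

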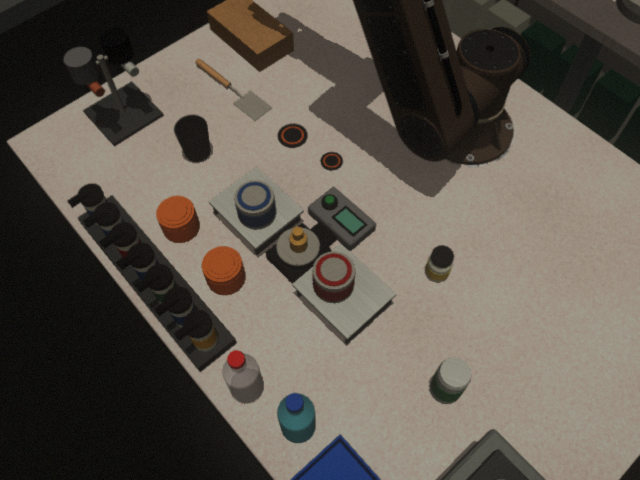

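Top view: weight at (325,217), blue tin at (387,210) on the right ledge, red tin (265,212), console with its button (344,283). What could be mistaken:
- **Tin:** orange tins at (358,150) and (439,152).
- **Rest:** discs at (447,321), large, and (391,329), small.

I choose the blue ring at (387,210) and the large disc at (447,321), then check both in a crop and refine the positions.

```bash
cat > h.py <<'E'
from station import ctrl, eyes, job
import cv2, numpy as np
def ray(c,px,z):
    k=eyes.get_calibration(c); f=240/np.tan(np.radians(k["vfov"])/2)
    K=np.array([[f,0,k["cx"]],[0,f,k["cy"]],[0,0,1]])
    u=cv2.undistortPoints(np.float64(px).reshape(-1,1,2),K,k["dist"]).reshape(-1,2)
    R=cv2.Rodrigues(k["rvec"])[0]; o=-R.T@k["tvec"]
    d=np.c_[u,np.ones(len(u))]@R
    return (o+d*((z-o[2])/d[:,2])[:,None])[:,:2]
def near(c,n,ref):
    l=[d["location"] for d in eyes.pinpoint(c,n) if np.hypot(*(np.array(d["location"])[:2]-ref))<.04]
    return l[0] if l else [np.nan]*3
def avg(n,ref,N=3):
    L=[]
    for _ in range(N):
        for c in ("top","scene"):
            eyes.grab_frame(c); L.append(near(c,n,ref))
    return np.round(np.nanmean(L,0),4),np.round(np.nanstd(L,0),4)
E
python3 - <<'E'
from h import *
for n,r in [("pan_mid",(.59,-.003)),("tin_blue",(.603,-.133)),("weight",(.59,-.003)),("rest",(.363,-.288)),("tare_top",(.45,-.05))]: print(n,*avg(n,r))
im=eyes.grab_frame("top"); cs=[]
for n in ("ledge_left","ledge_right"):
    m=eyes.trace("top",n)[0]["mask"].astype(np.uint8)
    c=max(cv2.findContours(m,0,1)[0],key=cv2.contourArea)
    w=(ray("top",c.reshape(-1,2),.055)*1000).astype(np.float32)
    r=cv2.minAreaRect(w); print(n,r); cs.append(r[0])
hsv=cv2.cvtColor(im,cv2.COLOR_BGR2HSV)
def ell(mask,box,z,name):
    x0,y0,x1,y1=box; m=np.zeros_like(mask);m[y0:y1,x0:x1]=mask[y0:y1,x0:x1]
    c=cv2.convexHull(np.vstack(cv2.findContours(m,0,1)[0])); w=(ray("top",c.reshape(-1,2),z)*1000).astype(np.float32)
    print(name,cv2.minEnclosingCircle(w))
ell(cv2.inRange(hsv,(100,100,50),(130,255,255)),(360,185,415,222),.131,"blue ring")
o=cv2.inRange(hsv,(3,110,60),(20,255,255))
ell(o,(425,300,470,345),.003,"restbig"); ell(o,(375,315,410,345),.003,"restsmall")
cv2.imwrite("pics/crop.png",cv2.resize(im[180:350,300:480],None,fx=3.3,fy=3.3,interpolation=2))
E
```

```text
pan_mid [ 0.5897 -0.0021  0.0548] [0.003  0.0029 0.001 ]
tin_blue [ 0.6044 -0.1327  0.0545] [0.0021 0.001  0.0008]
weight [ 0.5889 -0.0019  0.0563] [0.0023 0.0012 0.0018]
rest [ 3.658e-01 -2.892e-01 -2.000e-04] [0.0015 0.0023 0.0015]
tare_top [ 0.4507 -0.0501  0.0556] [0.0013 0.0011 0.001 ]
ledge_left ((584.7052001953125, 145.27737426757812), (149.71084594726562, 176.48240661621094), 1.9391257762908936)
ledge_right ((592.9567260742188, -152.2669677734375), (152.5603485107422, 178.6819610595703), 1.0289572477340698)
blue ring ((604.179443359375, -132.809326171875), 35.89340591430664)
restbig ((363.8341369628906, -290.3413391113281), 31.627906799316406)
restsmall ((342.7001953125, -157.7018280029297), 22.789531707763672)
```

View pics/crop.png

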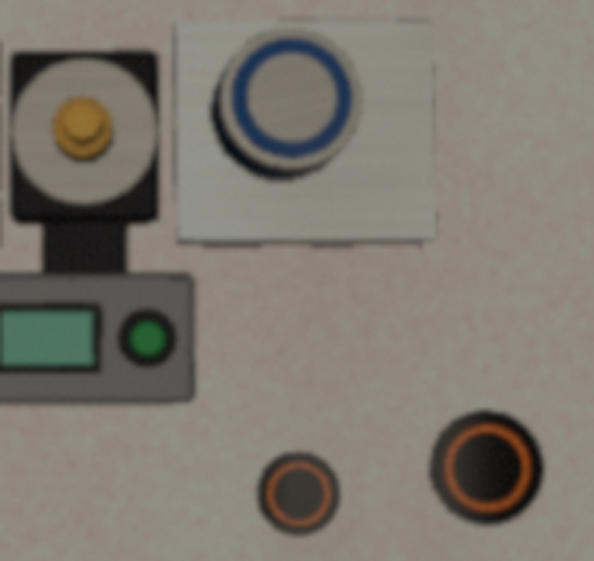

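The crop confirms the blue ring at top-view (387,210). The large disc at (447,321) measures about 80 mm across, so it is the rest; the small one at (391,329) is a decoy. I turn the tool towards the push direction, then go above the weight.

```bash
cat >> h.py <<'E'
def go(x,y,z,psi=None):
    s=ctrl.read_state(); R=__import__("scipy.spatial.transform").spatial.transform.Rotation.from_quat(s["eef_rot"]).as_matrix()
    p=np.degrees(np.arctan2(R[1,0],R[0,0])); d=R.T@(np.array([x,y,z])-s["tcp_pos"])*1000
    print("t",round(s["time_s"],2),"tcp",s["tcp_pos"].round(4),"psi",p.round(2),"F",s["force"].round(1),"gap",round(s["finger_gap"],3),"q",s["qpos"].round(2))
    print("tool shift mm",d.round(1),"turn",None if psi is None else round(p-psi,1))
E
python3 -m inch '0 0 0 -10.4 60;0 0 0 -10.4 60;0 0 0 -10.4 60;0 0 0 -10.4 60;0 0 0 -10.4 60;0 0 0 -10.4 60;0 0 0 -10.4 60;0 0 0 -10.4 60'
python3 -c "from h import *;go(.589,-.002,.215,96.7)"
```

```text
time_s: 5.45
tcp_pos: [0.1442, -0.6082, 0.2147]
eef_rot: [0.663, 0.748, -0.0, 0.0]
force: [0.2, 0.4, 0.5]
finger_gap: 0.599
gripper_force: 0.0
t 5.45 tcp [ 0.1442 -0.6082  0.2147] psi 96.88 F [0.2 0.4 0.5] gap 0.599 q [-1.44  0.49  1.56 -0.    1.09 -1.56]
tool shift mm [ 5.485e+02  5.142e+02 -4.000e-01] turn 0.2
```

```bash
python3 -m inch '30 28 0 0 60;34 32 0 0 60;34 32 0 0 60;34 32 0 0 60;34 32 0 0 60;34 32 0 0 60;34 32 0 0 60;34 32 0 0 60;34 32 0 0 60;34 32 0 0 60;34 32 0 0 60;34 32 0 0 60;34 32 0 0 60;34 32 0 0 60;34 32 0 0 60;34 32 0 0 60;8.5 6 0 0 60;0 0 0 0 60;0 0 0 0 60'
python3 -c "
from h import *;go(.589,-.002,.097)
cv2.imwrite('pics/s1.png',eyes.grab_frame('scene'))
print(near('scene','weight',(.589,-.002)))"
```

```text
time_s: 7.82
tcp_pos: [0.5918, -0.0056, 0.2147]
eef_rot: [0.666, 0.746, -0.0, 0.0]
force: [-0.6, 0.3, 0.5]
finger_gap: 0.604
gripper_force: 0.0
t 7.83 tcp [ 0.5918 -0.0056  0.2147] psi 96.49 F [-0.6  0.3  0.5] gap 0.604 q [-0.12  0.44  1.64 -0.    1.06 -0.23]
tool shift mm [  4.   -2.4 117.7] turn None
[0.5928, -0.002, 0.0555]
```

View pics/s1.png

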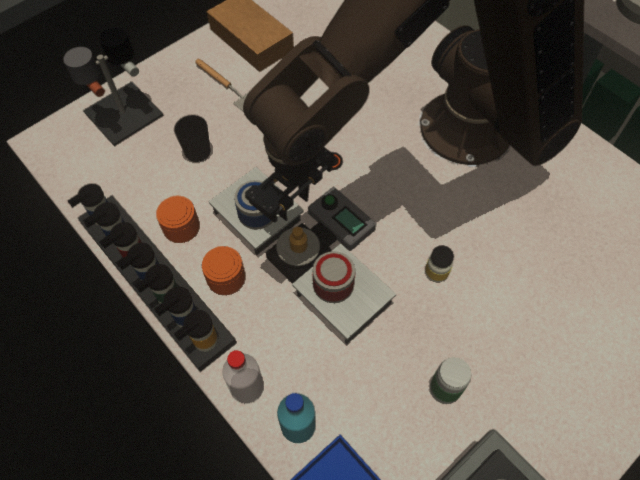

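The gripper is at (290,190), poised over the weight (298,240), and its long side lies along the finger line. Descend and grip.

```bash
python3 -m inch '4 -2.4 18 0 60;0 0 20 0 60;0 0 20 0 60;0 0 20 0 60;0 0 20 0 60;0 0 15 0 60;0 0 4 0 60;0 0 0 0 60;0 0 0 0 0;0 0 0 0 0;0 0 0 0 0;0 0 0 0 0;0 0 0 0 0;0 0 0 0 0;0 0 0 0 0;0 0 0 0 0' 40
python3 -c "from h import *;go(.589,-.002,.185)"
```

```text
time_s: 9.93
tcp_pos: [0.5894, -0.001, 0.0977]
eef_rot: [0.666, 0.746, -0.0, -0.0]
force: [-3.9, -0.5, 5.5]
finger_gap: 0.239
gripper_force: 40.0
t 9.93 tcp [ 0.5894 -0.001   0.0977] psi 96.54 F [-3.9 -0.5  5.5] gap 0.239 q [-0.11  0.58  1.76 -0.    0.8  -0.23]
tool shift mm [ -0.9  -0.5 -87.3] turn None
```

```bash
python3 -m inch '0 0 -10 0 0;0 0 -20 0 0;0 0 -20 0 0;0 0 -20 0 0;0 0 -20 0 0;0 0 -10 0 0;0 0 0 0 0'
python3 -c "from h import *;go(.365,-.290,.0475)"
```

```text
time_s: 10.8
tcp_pos: [0.5898, -0.001, 0.1979]
eef_rot: [0.666, 0.746, 0.0, 0.0]
force: [0.1, -0.0, -4.6]
finger_gap: 0.242
gripper_force: 40.0
t 10.8 tcp [ 0.5898 -0.001   0.1979] psi 96.54 F [ 0.1 -0.  -4.6] gap 0.242 q [-0.11  0.46  1.67 -0.    1.01 -0.23]
tool shift mm [-261.5 -256.4  150.3] turn None
```

```bash
python3 -m inch '-10 -10 0 0 0;-20 -20 0 0 0;-25 -25 0 0 0;-25 -25 0 0 0;-25 -25 0 0 0;-25 -25 0 0 0;-25 -25 0 0 0;-25 -25 0 0 0;-25 -25 0 0 0;-25 -25 0 0 0;-20 -20 0 0 0;-11.5 -6.4 0 0 0;0 0 0 0 0;0 0 0 0 0'
python3 -c "from h import *;go(.365,-.290,.0475)"
```

```text
time_s: 12.55
tcp_pos: [0.3648, -0.2894, 0.1974]
eef_rot: [0.665, 0.746, 0.0, -0.0]
force: [0.0, -0.1, -3.4]
finger_gap: 0.243
gripper_force: 40.0
t 12.55 tcp [ 0.3648 -0.2894  0.1974] psi 96.56 F [ 0.  -0.1 -3.4] gap 0.243 q [-0.81  0.29  1.96  0.    0.9  -0.93]
tool shift mm [-7.000e-01  1.000e-01  1.499e+02] turn None
```

```bash
python3 -m inch '-0.7 0 15 0 0;0 0 25 0 0;0 0 25 0 0;0 0 25 0 0;0 0 25 0 0;0 0 15 0 0;0 0 10 0 0;0 0 5 0 0;0 0 3 0 0;0 0 0 0 0;0 0 0 0 0'
python3 -c "from h import *;go(.365,-.290,.0457)"
```

```text
time_s: 13.92
tcp_pos: [0.3648, -0.2908, 0.05]
eef_rot: [0.666, 0.746, -0.0, 0.0]
force: [-0.5, -0.1, -4.4]
finger_gap: 0.242
gripper_force: 40.0
t 13.93 tcp [ 0.3648 -0.2908  0.05  ] psi 96.53 F [-0.5 -0.1 -4.4] gap 0.242 q [-0.81  0.53  2.1  -0.    0.51 -0.93]
tool shift mm [0.8 0.3 4.3] turn None
```

```bash
python3 -m inch '0 0 1.5 0 0;0 0 1.5 0 0;0 0 1 0 0;0 0 0.5 0 0;0 0 0 0 0;0 0 0 0 0'
python3 -c "from h import *;go(.365,-.290,.0457)"
```

```text
time_s: 14.68
tcp_pos: [0.3647, -0.2908, 0.0456]
eef_rot: [0.666, 0.746, -0.0, 0.0]
force: [-3.5, -0.1, 4.7]
finger_gap: 0.239
gripper_force: 40.0
t 14.68 tcp [ 0.3647 -0.2908  0.0456] psi 96.54 F [-3.5 -0.1  4.7] gap 0.239 q [-0.81  0.54  2.1  -0.    0.5  -0.93]
tool shift mm [ 0.8  0.4 -0.1] turn None
```

Contact: the vertical force went from -4.4 to +4.7 N. Release, and go straight up.

```bash
python3 -m inch '0 0 0 0 10;0 0 0 0 25;0 0 0 0 45;0 0 0 0 60;0 0 0 0 60;0 0 0 0 60;0 0 -10 0 60;0 0 -20 0 60;0 0 -30 0 60;0 0 -30 0 60;0 0 -30 0 60;0 0 -15 0 60;0 0 0 0 60'
python3 -c "
from h import *
print(avg('weight',(.365,-.29),2))
cv2.imwrite('pics/s2.png',eyes.grab_frame('scene')[60:260,150:400])
print(avg('tin_blue',(.604,-.133),2))
# behind tin: 47+25 mm back from its centre along psi
u=np.array([np.cos(np.radians(96.6)),np.sin(np.radians(96.6))]);print(np.array([.604,-.1328])-u*.075)
go(*(np.array([.604,-.1328])-u*.075),.18)"
```

```text
time_s: 16.3
tcp_pos: [0.3649, -0.2909, 0.1815]
eef_rot: [0.666, 0.746, -0.0, 0.001]
force: [-0.4, 0.2, -0.7]
finger_gap: 0.599
gripper_force: 0.0
(array([ 0.365 , -0.2916,  0.0016]), array([0.0015, 0.0006, 0.0017]))
(array([ 0.6045, -0.1328,  0.0549]), array([0.002 , 0.0011, 0.0015]))
[ 0.61262029 -0.20730296]
t 17.15 tcp [ 0.3647 -0.2907  0.1801] psi 96.54 F [-0.1  1.  -0.8] gap 0.606 q [-0.81  0.31  1.98 -0.    0.85 -0.93]
tool shift mm [5.460e+01 2.558e+02 1.000e-01] turn None
```

View pics/s2.png

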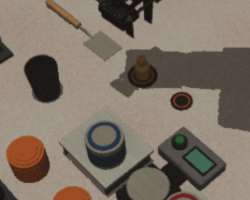

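The weight stands upright on the large rest (crop (143,70)). Move behind the blue tin and go down beside it.

```bash
python3 -m inch '2 10 0 0 60;5 20 0 0 60;6 30 0 0 60;6 30 0 0 60;6 30 0 0 60;6 30 0 0 60;6 30 0 0 60;6 30 0 0 60;5.6 25 0 0 60;4 14 0 0 60;2 6.8 0 0 60;0 0 0 0 60;0 0 15 0 60;0 0 25 0 60;0 0 25 0 60;0 0 15 0 60;0 0 0 0 60'
python3 -c "
from h import *
go(.6126,-.2073,.070,96.7)"
```

```text
time_s: 19.27
tcp_pos: [0.6119, -0.2073, 0.099]
eef_rot: [0.666, 0.746, -0.0, -0.001]
force: [0.1, -1.0, -0.3]
finger_gap: 0.601
gripper_force: 0.0
t 19.27 tcp [ 0.6119 -0.2073  0.099 ] psi 96.52 F [ 0.1 -1.  -0.3] gap 0.601 q [-0.43  0.65  1.61 -0.    0.88 -0.54]
tool shift mm [-0.1  0.7 29. ] turn -0.2
```

```bash
python3 -m inch '0 0.7 12 0 60;0 0 12 0 60;0 0 6 0 60;0 0 0 0 60;6 0 0 0 60;8 0 0 0 60;8 0 0 0 60;6 0 0 0 60;5 0 0 0 60;5 0 0 0 60;5 0 0 0 60;5 0 0 0 60;5 0 0 0 60;5 0 0 0 60;0 0 0 0 60'
python3 -c "
from h import *
go(.5942,-.0475,.069,96.7)
print(avg('tin_blue',(.6,-.11),2))
cv2.imwrite('pics/s3.png',cv2.resize(eyes.grab_frame('scene')[120:300,180:420],None,fx=2,fy=2))"
```

```text
time_s: 21.15
tcp_pos: [0.6067, -0.1491, 0.0702]
eef_rot: [0.666, 0.746, 0.0, -0.0]
force: [0.2, -0.9, 1.8]
finger_gap: 0.602
gripper_force: 0.5
t 21.15 tcp [ 0.6067 -0.1491  0.0702] psi 96.54 F [ 0.2 -0.9  1.8] gap 0.602 q [-0.35  0.66  1.69  0.    0.79 -0.46]
tool shift mm [102.4  -0.9   1.2] turn -0.2
(array([ 0.6002, -0.1046,  0.0542]), array([0.0015, 0.0018, 0.0006]))
```

View pics/s3.png

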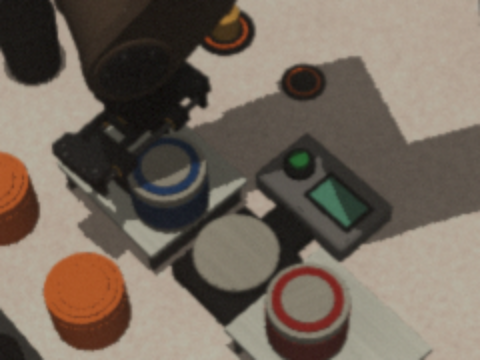

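The tin, at (168,180) in the crop, sits upright against both fingers, 45 mm ahead of the TCP as predicted. Keep pushing.

```bash
python3 -m inch '3 0 0 0 60;5 0 0 0 60;5 0 0 0 60;5 0 0 0 60;5 0 0 0 60;5 0 0 0 60;5 0 0 0 60;5 0 0 0 60;5 0 0 0 60;5 -0.3 0 0 60;5 -0.3 0 0 60;5 -0.3 0 0 60;5 0 0 0 60;5 0 0 0 60;5 0 0 0 60;5 0 0 0 60;5 0 0 0 60;4 0 0 0 60;2 0 0 0 60;0 0 0 0 60'
python3 -c "
from h import *
go(.5942,-.0475,.069,96.7)
print(avg('tin_blue',(.591,-.018),3))
im=eyes.grab_frame('top'); cv2.imwrite('pics/t3.png',cv2.resize(im[170:310,240:440],None,fx=3,fy=3))"
```

```text
time_s: 24.1
tcp_pos: [0.5956, -0.061, 0.0701]
eef_rot: [0.666, 0.746, 0.0, -0.0]
force: [-0.4, -0.9, 0.3]
finger_gap: 0.601
gripper_force: 0.4
t 24.1 tcp [ 0.5956 -0.061   0.0701] psi 96.54 F [-0.4 -0.9  0.3] gap 0.601 q [-0.21  0.63  1.76  0.    0.75 -0.33]
tool shift mm [13.5  0.1  1.1] turn -0.2
(array([ 0.5898, -0.0171,  0.0534]), array([0.0013, 0.0006, 0.0008]))
```

View pics/t3.png

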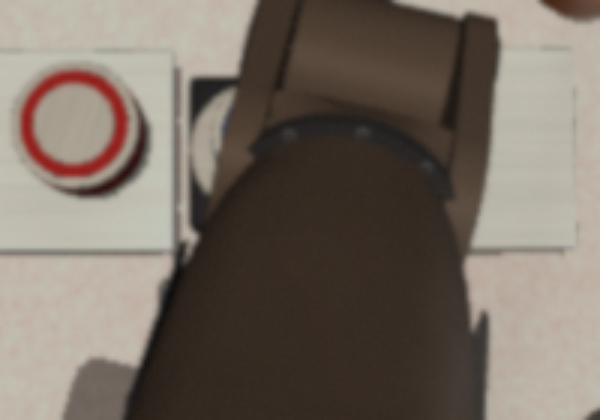

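The arm hides the pan from above, but the scene camera puts the tin about 14 mm short. Push the last 13.5 mm, then back off slowly and rise.

```bash
python3 -m inch '3 0 0 0 60;4 0 0 0 60;3.5 0 0 0 60;2 0 0 0 60;1 0 0 0 60;0 0 0 0 60;0 0 0 0 60;-3 0 0 0 60;-8 0 0 0 60;-15 0 0 0 60;-20 0 0 0 60;-20 0 0 0 60;-14 0 0 0 60;0 0 -15 0 60;0 0 -30 0 60;0 0 -30 0 60;0 0 -25 0 60;0 0 0 0 60;-40 -40 0 0 0;-40 -40 0 0 0' 
python3 -c "
from h import *
im=eyes.grab_frame('top'); cv2.imwrite('pics/t4.png',cv2.resize(im[170:310,240:440],None,fx=3,fy=3))
print(avg('tin_blue',(.589,-.003),3),avg('pan_mid',(.589,-.003),1))
hsv=cv2.cvtColor(im,cv2.COLOR_BGR2HSV);m=cv2.inRange(hsv,(100,100,50),(130,255,255));k=np.zeros_like(m);k[185:245,295:355]=m[185:245,295:355]
w=(ray('top',np.vstack(cv2.findContours(k,0,1)[0]).reshape(-1,2),.131)*1000).astype(np.float32);print(cv2.minEnclosingCircle(w))
go(.450,-.050,.18,2)"
```

```text
time_s: 27.25
tcp_pos: [0.5318, -0.216, 0.1694]
eef_rot: [0.665, 0.747, -0.0, -0.001]
force: [0.6, -1.1, -0.6]
finger_gap: 0.44
gripper_force: 0.0
(array([ 0.5881, -0.0029,  0.0542]), array([0.0024, 0.0016, 0.0012])) (array([nan, nan, nan]), array([nan, nan, nan]))
((588.0216674804688, -3.5762696266174316), 36.14301300048828)
t 28.1 tcp [ 0.5329 -0.2159  0.1701] psi 96.55 F [-0.   0.3 -0.3] gap 0.004 q [-0.5   0.47  1.73 -0.    0.94 -0.61]
tool shift mm [174.2 -63.5  -9.9] turn 94.5h.py:18: RuntimeWarning: Mean of empty slice
  return np.round(np.nanmean(L,0),4),np.round(np.nanstd(L,0),4)
  var = nanvar(a, axis=axis, dtype=dtype, out=out, ddof=ddof,
```

View pics/t4.png

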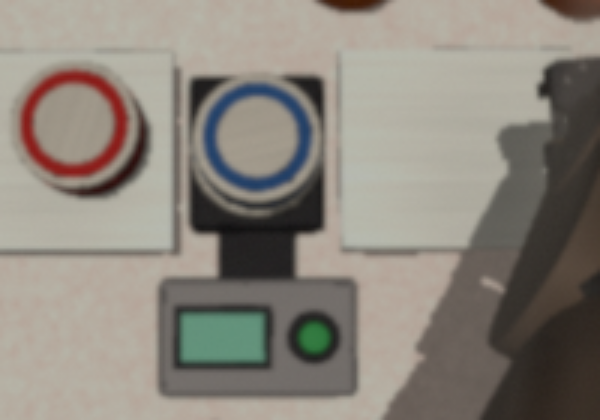

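The tin at (258,138) is centred on the pan to about 1 mm. Turn the tool so its body stays clear of the tin, and go over the button at (314,337).

```bash
python3 -m inch '0 0 -2 10.5 0;0 0 -2 10.5 0;0 0 -2 10.5 0;0 0 -2 10.5 0;0 0 -2 10.5 0;0 0 0 10.5 0;0 0 0 10.5 0;0 0 0 10.5 0;0 0 0 10.5 0;0 0 0 0 0;0 0 0 0 0'
python3 -c "from h import *;go(.4505,-.050,.18,2)"
```

```text
time_s: 29.48
tcp_pos: [0.5329, -0.216, 0.1802]
eef_rot: [1.0, 0.02, 0.0, 0.0]
force: [1.0, -0.4, -0.5]
finger_gap: 0.004
gripper_force: 0.0
t 29.48 tcp [ 0.5329 -0.216   0.1802] psi 2.27 F [ 1.  -0.4 -0.5] gap 0.004 q [-0.5   0.46  1.72 -0.    0.96  1.03]
tool shift mm [-7.570e+01 -1.691e+02  1.000e-01] turn 0.3
```

```bash
python3 -m inch '-10 -20 0 0 0;-14 -30 0 0 0;-14 -30 0 0 0;-14 -35 0 0 0;-12 -30 0 0 0;-8 -18 0 0 0;-3.7 -6.1 0 0 0;0 0 0 0 0;0 0 15 0 0;0 0 25 0 0;0 0 25 0 0;0 0 25 0 0;0 0 15 0 0;0 0 8 0 0;0 0 2 0 0;0 0 0 0 0'
python3 -c "
from h import *;go(.4505,-.050,.055)
cv2.imwrite('pics/s5.png',cv2.resize(eyes.grab_frame('scene')[120:300,240:480],None,fx=2.5,fy=2.5))"
```

```text
time_s: 31.48
tcp_pos: [0.4515, -0.0499, 0.0654]
eef_rot: [1.0, 0.018, 0.0, 0.0]
force: [-0.6, 0.2, -0.2]
finger_gap: 0.005
gripper_force: 0.0
t 31.48 tcp [ 0.4515 -0.0499  0.0654] psi 2.03 F [-0.6  0.2 -0.2] gap 0.005 q [-0.26  0.49  2.12 -0.    0.53  1.28]
tool shift mm [-1.   0.1 10.4] turn None
```

View pics/s5.png

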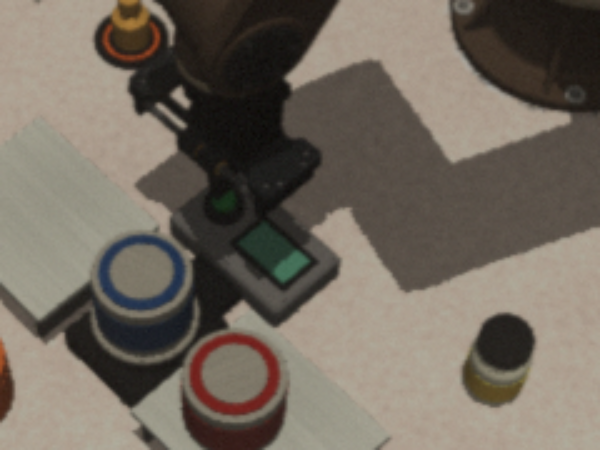

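The fingertips are right above the button (222,200), clear of the tin. Press slowly, watching the force.

```bash
python3 -m inch '-1 0 4 0 0;0 0 3 0 0;0 0 2 0 0;0 0 1 0 0;0 0 1 0 0;0 0 0 0 0;0 0 0 0 0'; python3 -m inch '0 0 1 0 0;0 0 1 0 0;0 0 0 0 0;0 0 0 0 0'; python3 -m inch '0 0 1 0 0;0 0 1 0 0;0 0 0 0 0;0 0 0 0 0'
```

```text
time_s: 32.4
tcp_pos: [0.4502, -0.0497, 0.0542]
eef_rot: [1.0, 0.018, -0.0, 0.0]
force: [-0.3, 0.5, 2.5]
finger_gap: 0.007
gripper_force: 1.1
time_s: 32.9
tcp_pos: [0.4502, -0.0497, 0.0521]
eef_rot: [1.0, 0.018, 0.0, 0.0]
force: [-1.7, 0.0, 3.9]
finger_gap: 0.001
gripper_force: 1.7
time_s: 33.4
tcp_pos: [0.4503, -0.0497, 0.0509]
eef_rot: [1.0, 0.018, 0.0, 0.0]
force: [-4.3, 1.2, 20.5]
finger_gap: 0.002
gripper_force: 10.3
```

The button is bottomed: force jumped to 20 N at 4 N travel load. Hold briefly, rise, and check the final state.

```bash
python3 -m inch '0 0 0 0 0;0 0 0 0 0;0 0 -5 0 0;0 0 -15 0 0;0 0 -30 0 0;0 0 -40 0 0;0 0 -40 0 0;-10 30 0 0 0;-20 40 0 0 0;-20 40 0 0 0;-10 30 0 0 0;0 0 0 0 0;0 0 0 0 0'
python3 -c "
from h import *;go(.45,-.05,.2)
for n,r in [('tin_blue',(.589,-.003)),('weight',(.365,-.29)),('tin_red',(.595,.127)),('jar',(.378,.245)),('cup',(.586,-.415)),('can',(.563,.443))]: print(n,*avg(n,r,1))
cv2.imwrite('pics/s6.png',eyes.grab_frame('scene'))"
```

```text
time_s: 35.02
tcp_pos: [0.3952, -0.1914, 0.18]
eef_rot: [1.0, 0.018, -0.0, -0.0]
force: [-0.6, 0.1, -0.2]
finger_gap: 0.008
gripper_force: 0.0
t 35.02 tcp [ 0.3952 -0.1914  0.18  ] psi 2.01 F [-0.6  0.1 -0.2] gap 0.008 q [-0.6   0.28  2.04  0.    0.83  0.93]
tool shift mm [  59.7 -139.4  -20. ] turn None
tin_blue [ 0.5891 -0.0015  0.0529] [0.0006 0.0005 0.0018]
weight [ 0.3656 -0.2916  0.0023] [0. 0. 0.]
tin_red [0.597  0.1248 0.0558] [0.0005 0.0032 0.0022]
jar [0.3786 0.2428 0.0004] [0.0005 0.     0.0019]
cup [ 5.884e-01 -4.160e-01  4.000e-04] [0.0015 0.0006 0.0012]
can [0.5659 0.4448 0.0023] [0. 0. 0.]
```

View pics/s6.png

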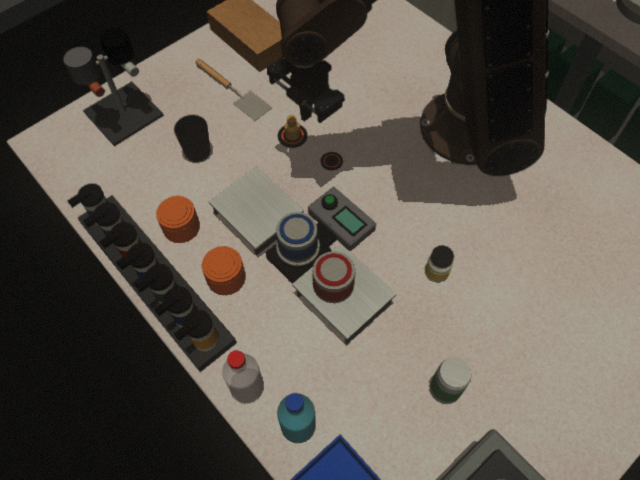

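The weight stands on the rest at (292,130), and the blue tin sits on the pan at (296,235). The other things are where they were and the gripper is clear.

```bash
python3 -c "from station import job;print(job.sign_off())"
```

```text
the job is handed in; nothing more can be done
None
```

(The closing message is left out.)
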